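# Take the spool off the line winder

### The arm

A 6-joint arm with a two-finger parallel gripper is mounted at the origin on the work surface. World frame = base frame: x ahead of the robot, y to its left, z up, the work surface at z = 0. Lengths are in m, angles in rad, forces in N, time in s.
With the tool pointing down it reaches from about 0.3 to 0.775 m from the base axis. Payload 14.6 kg.
Tool frame: the origin (TCP) lies at the very end of the fingers, on their centre line; the grasp point (between the pads) lies 19 mm behind it; z points along the fingers, y is the direction in which the jaws open and shut (so a half turn about z gives the same grasp; the last joint's range is limited). The gripper opens to 94 mm and grips with 3 to 60 N. Pads are 16 mm wide; open, the fingers measure 119 mm over their backs; the gripper's body (75 mm by 177 mm) begins 78 mm behind the grasp point.
Start: joints at [1.056, 0.3, 1.521, -0, 1.321, -0.067], TCP at [0.238, 0.496, 0.205] pointing down, gripper open.
Joint ranges: [-3.03, 3.03], [-0.79, 2.21], [0.23, 2.52], [-1.04, 4.18], [0, 3.07], [-2.55, 2.55]. Speed limits (rad/s): [2.22, 2.22, 2.57, 3.14, 3.14, 3.14].

### API

Orientations are given as [roll, pitch, yaw] about the fixed x, y, z axes, in that order (R = Rz(yaw) Ry(pitch) Rx(roll)).
In Python, from station import ctrl, eyes gives the robot as it stands.
- The arm moves only by the tool jog_arm, never from a script. Its argument "moves" is a list of rows, each a list of 3 entries, a list of its own where there are three numbers: the shift along the world's x, y, z in mm, then the turn, a rotation vector about the world's x, y, z in units of 5 degrees (1.0 is 5 degrees), then the finger opening in mm, from 0 to 94. In form: [[[tx, ty, tz], [wx, wy, wz], jaw], ...]. A call has 1 to 5 rows; each row is the pose to reach, as a shift and turn from the pose commanded when the call began; what a row does not reach only later rows make up. A row lasts 1/12 s, in which the tool goes at most 41.7 mm and 7.16 degrees, less where a joint would pass 70% of its speed; a pose out of reach is approached as far as the arm can. A call with a gripper value outside its range is refused whole. The fingers move at their own pace and stop on an object; "squeeze" is the grip in N (left out, the last holds). Time passes only in rows, so rows that repeat a pose let the fingers close. It gives the time, the measured TCP pose, the force and the opening at its end, in the units of the state.
- ctrl.get_obs(): the state, without advancing time (a new reading comes with each control period).
- eyes.camera(name): name is "scene" or "top" or "wrist"; returns a dict with "frame" (420x560x3 uint8, red, green, blue), "vertical_fov" (degrees; the focal length in pixels is half the picture's height over the tangent of half this angle, whatever the lens; pixels are square), "cx", "cy" (the principal point, pixels), "k1" (the pictures are not rectified: a ray, as slopes to the right and down, at radius r is drawn at 1 + k1 r^2 times it, then the intrinsics apply), "eye" and "attitude" of the camera in the world; the wrist camera has in their place "hand_eye" (4x4, takes a point from camera to tool coordinates, whose origin is the TCP and whose axes are the flange's). Camera axes: x right, y down, z forward; pixel columns grow to the right and rows downward; lengths in m; the calibration is good to about 2 mm. A picture is of the moment at which its call begins: read the wrist's pose just before it. There is no depth.
- ctrl.hand_in(): hands the job in, once; it reports no verdict.
The state is a dict: "time_s": time; "qpos": joint angles; "joint_vel": joint speeds; "tau": joint torques, N m; "ee_pos": TCP position; "eef_rot": TCP orientation; "force": force on the tool from outside, world axes, zero at the start; "moment": the same for the moment, N m; "grip_width": finger opening in m.
Only numpy, scipy, OpenCV 4.12 (cv2) and the standard library are available. Lean on these libraries where they do the work, as an engineer would, in place of code of your own. Each camera call takes 0.05 s, during which the arm holds its last target.

### The job

Take the empty line spool off the winder so it can be loaded later: press the release button fully home (it stays down by itself), turn the spool anticlockwise (seen from above) by its grip bar until you feel it come up against its stop, without forcing it, then lift it straight off. Stand it gently, upright and let go, on the floor of the open drawer; leave the drawer open and the other tackle where it lies.

Things in the scene. Friction and masses are not known exactly. Their poses are not given: they have to be found in the camera images.
- winder: Bench line winder, fixed: oak board 120 x 240 x 12 mm, long along its y. Origin: underside centre, on the vertical axis of the socket. A steel block 40 x 40 mm, 40 mm high, with the release button stands 80 mm to the -y side; a crank gear box 42 mm high 85 mm to the +y side. Pressing on it or its button with over 25 N does damage.
- socket (a point): Centre of the socket's rim (68 mm across, 29 mm above the shelf), on the turning axis; axes as the winder's. Hidden inside, two opposite gaps let the spool's lugs out, and a rubber-cushioned stop (yields 0.025 rad at 0.2 N m) centres them there. It is first met with the grip bar somewhere from 48 to 86 degrees anticlockwise of the winder's x; the spool lifts only within about 4 degrees of that.
- release (a joint): Release button travel in m: 0 up (locked), 0.006 fully home. It moves straight down, against about 4 N of friction, and stays where it is left; the locking pin clears the spool only beyond 0.005.
- button_top (a point): Centre of the top of the round steel release button, 24 mm across, 48 mm above the shelf when up, 42 mm when home; moves with the button.
- spool_grip (a point): Centre of the grip bar on the aluminium line spool (180 to 310 g): bar 44 mm long (x), 14 thick (y), 30 high, on the upper flange (64 mm across), which lies 15 mm below this point. The point is 55 mm above the spool's underside and, locked in the winder, 73 mm above the shelf with the bar along the winder's x within 3 degrees. More than about 40 N between spool and winder does damage.
- drawer (a joint): Drawer opening in m: 0 shut, 0.17 fully open; starts open 0.14 to 0.17. Slides with about 4 N.
- drawer_floor (a point): Point on the upper face of the drawer's floor, 18 mm above the shelf, in the middle of the open part; x points back into the chest, y across, z up. Inside, the open part reaches at least 60 mm each way along x and 95 mm along y. Above the floor the sides rise 30 mm, the front 40 mm.
- chest: Low tarred chest, fixed, 200 x 240 x 75 mm, origin at its underside centre; its shallow drawer comes out to its -x side and has a turned birch pull. The drawer and its floor are not to be loaded with more than about 60 N.
- fly_box_center (a point): Centre of a varnished oak fly box 75 x 110 x 30 mm (bystander).
- sinker_center (a point): Centre of a grey conical lead sinker, 38 mm across, 40 mm high (bystander).
- jig_center (a point): Centre of a chrome cod jig about 140 mm long, 14 mm high (bystander).
- pliers_center (a point): Middle of split-ring pliers with green grips, about 150 mm long, 12 mm high (bystander).
- spool: The same spool, 70 mm high in all; origin: centre of its underside, z its axis. Below the lower flange a foot 32 mm across and 14 mm long, with two lugs at its lower end (46 mm over both, along x; 10 mm wide, 5 mm high), sits in the socket with about 2 mm play sideways and 1.5 mm upwards; lifted 25 mm it is clear. It stands by itself on this foot.
- cushion (a joint): Yield of the hidden rubber-cushioned stop in rad: 0 until the spool's lugs bear on it, then 0.025 for each 0.2 N m of turning moment. It comes up against its stop properly at 0.006 (0.05 N m); it springs back when let off. Feel the moment to judge it: this reading is as noisy as the others.
Things that resemble listed ones, but are neither listed nor needed, are in the scene too. Of the things like the spool, leave any that is blue or turquoise; of the rest the smaller one is meant.

How it is judged:
On the way, in this order (a step that is already met when the one before it is completed fails the run):
1. the release button is pressed home while the spool is still locked (value of joint release above 0.005 m and angle between the x axis of spool_grip and the x axis of winder, either way round below 0.25 rad), for 0.1 s.
2. the spool, still seated, is turned anticlockwise until it bears on its stop (angle between the x axis of spool_grip and the x axis of winder, either way round above 0.75 rad and value of joint cushion above 0.006 rad and horizontal distance between spool_grip and socket below 0.008 m and height (world z) of spool_grip below 0.078 m), for 0.1 s.
3. the spool is lifted clear above its socket (height (world z) of spool_grip above 0.095 m and horizontal distance between spool_grip and socket below 0.03 m), for 0.05 s.
At the end, for the whole second after the job is handed in: The spool stands upright (within 0.1 rad) and at rest on the floor of the drawer, its grip centre 50 to 60 mm above that floor and within the drawer's inside; the drawer is still open by more than 100 mm (x of spool_grip in the frame of drawer_floor between -0.065 and 0.09 m and y of spool_grip in the frame of drawer_floor between -0.075 and 0.075 m and z of spool_grip in the frame of drawer_floor between 0.05 and 0.06 m and angle between spool_grip's own z axis and vertical below 0.1 rad and linear speed of spool below 0.02 m/s and value of joint drawer above 0.1 m); the robot touches nothing.
It fails at once if the spool is forced against the winder (more than 40 N) (contact force between spool and winder above 40 N).
It fails at once if the button or winder is pushed by the robot with more than 25 N (contact force between any of the fingers, the arm and winder above 25 N).
It fails at once if the spool is dropped or rammed into the drawer (more than 60 N) (contact force between spool and chest above 60 N).
It fails at once if other tackle is shifted by more than 25 mm (distance of any of fly_box_center, sinker_center, jig_center, pliers_center from where it was at the start of the episode above 0.025 m).
It also fails if it takes over 72 s, if anything falls off the work surface, if the arm or the gripper's body presses on something with over 40 N, if the wrist force passes 120 N, or if a joint passes its speed limit or range.

## Working session

There is one attempt and no reset: what is moved stays moved. The work goes in short steps, Python scripts to look and compute and a tool call to move; the robot and the scene stay as the last step left them, time stands still between calls to the robot, and variables do not carry over. Pictures are saved under pics/ and viewed, and the job is handed in when it is done.

Besides the shell and the picture viewer there is one more tool, called after "Request:" as name(argument=value, ...) on one line, values as JSON. jog_arm: Moves the arm, as the interface text tells. Its arguments: {"type":"object","properties":{"moves":{"type":"array","items":{"type":"array"}},"squeeze":{"type":"number"}},"required":["moves"]}

```bash
ls; mkdir -p pics; cat > h.py <<'E'
import numpy as np, cv2, json
from scipy.spatial.transform import Rotation as R
from station import ctrl, eyes
def save(n,f): cv2.imwrite('pics/'+n,cv2.cvtColor(f,cv2.COLOR_RGB2BGR))
E
python3 - <<'E'
from h import *
o=ctrl.get_obs(); print({k:np.round(v,4).tolist() for k,v in o.items()})
for n in ['scene','top','wrist']:
    c=eyes.camera(n); save(n+'0.png',c['frame'])
    f=c.pop('frame'); np.save('pics/'+n+'0.npy',f); print(n,{k:np.array(v).tolist() for k,v in c.items()})
    json.dump({k:np.array(v).tolist() for k,v in c.items()},open('pics/'+n+'0.json','w'))
E
```

```text
pics
{'time_s': 0.0, 'qpos': [1.0564, 0.3005, 1.5216, -0.0, 1.3207, -0.0666], 'joint_vel': [0.0011, -0.0014, 0.0008, 0.0009, -0.0, 0.0006], 'tau': [0.0006, -53.1782, -35.2764, 0.0709, 0.024, -0.0001], 'ee_pos': [0.238, 0.4955, 0.2049], 'eef_rot': [-3.1404, -0.0001, 2.6938], 'force': [0.1524, -0.4225, 0.1763], 'moment': [0.0183, -0.029, 0.052], 'grip_width': 0.0937}
scene {'vertical_fov': 57.39193446889402, 'cx': 283.12427748574606, 'cy': 204.67592733871336, 'k1': -0.03961773313698912, 'eye': [1.1216548124630146, -0.2009525096117302, 0.8469317112030875], 'attitude': [-2.451072965187868, -0.017394823692810313, 1.2489174779267274]}
top {'vertical_fov': 54.51830337229739, 'cx': 275.28187719653533, 'cy': 213.78422203641892, 'k1': 0.013578849576313806, 'eye': [0.36495866014405276, -0.00567922356395892, 1.074000998619699], 'attitude': [-2.954336794080506, 0.009133229783192531, -1.5763687748927053]}
wrist {'vertical_fov': 61.46252489119923, 'cx': 275.03611209288067, 'cy': 205.3239956123467, 'k1': -0.09105286968518693, 'hand_eye': [[-0.000971517006058143, -0.9694511874546543, -0.2452823909241465, 0.07143668613599403], [0.9999993178813731, -0.0011008739378867815, 0.00039027344194305985, 0.0016313406238799288], [-0.0006483760433147148, -0.2452818444551732, 0.9694515956916947, -0.17877613809714699], [0.0, 0.0, 0.0, 1.0]]}
```

View pics/top0.png

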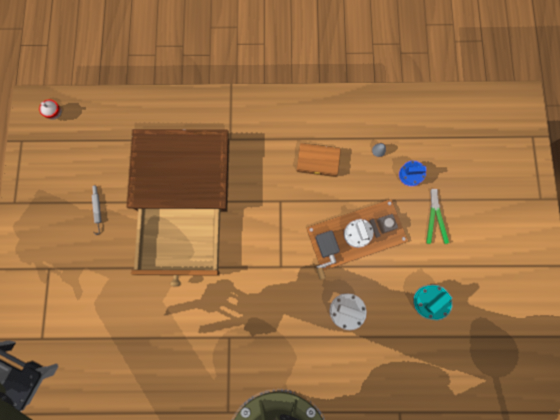

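View pics/scene0.png

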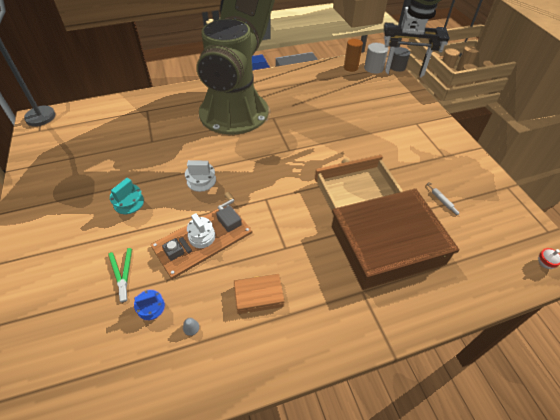

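View pics/wrist0.png

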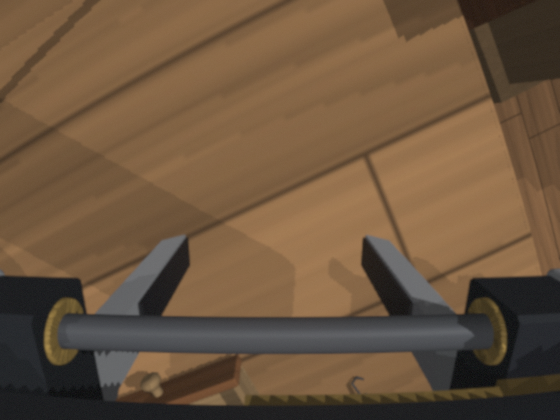

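Top view: the winder board is centred near (358,235), with its spool at (359,233), the button block at (388,223) and the crank box at (327,243). The open drawer is near (178,240). The larger grey spool at (348,312) and the blue and turquoise ones are decoys. I'll enlarge this area.

```bash
python3 - <<'E'
from h import *
f=np.load('pics/top0.npy'); s=np.load('pics/scene0.npy')
save('topw.png',cv2.resize(f[190:280,300:420],None,fx=6,fy=6,interpolation=cv2.INTER_CUBIC))
save('topd.png',cv2.resize(f[120:290,90:240],None,fx=3.5,fy=3.5,interpolation=cv2.INTER_CUBIC))
save('scw.png',cv2.resize(s[190:280,140:260],None,fx=6,fy=6,interpolation=cv2.INTER_CUBIC))
E
```

```text
(no output)
```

View pics/topw.png

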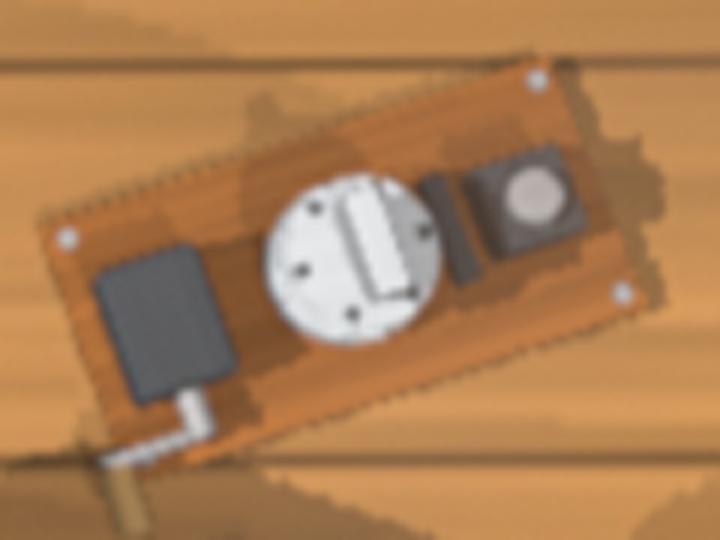

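View pics/topd.png

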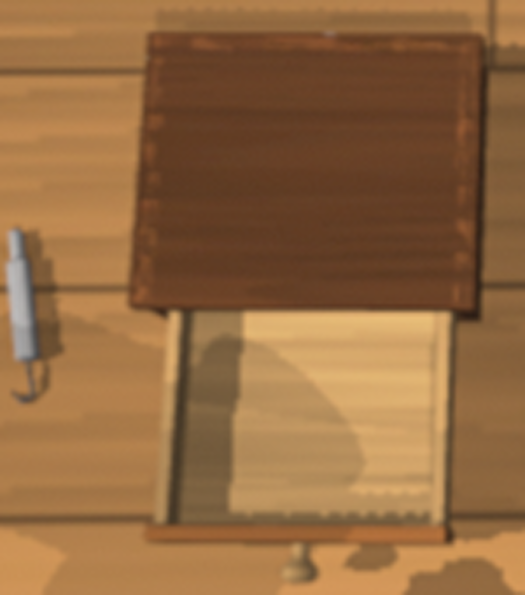

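View pics/scw.png

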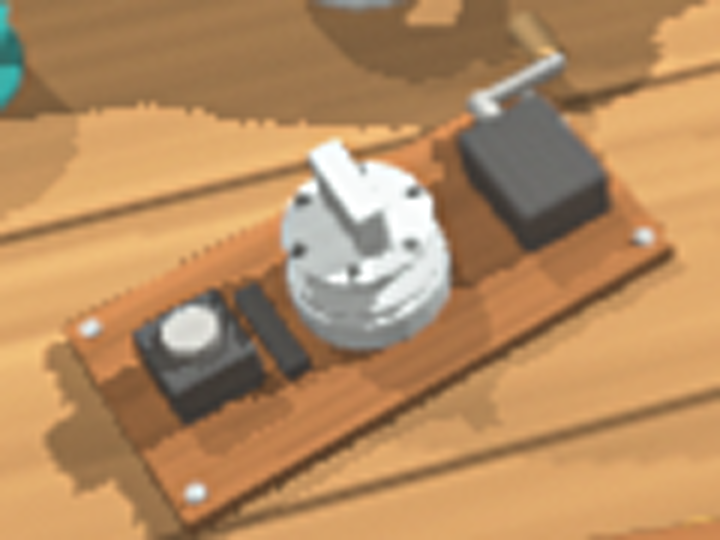

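```bash
cat >> h.py <<'E'
def calib(n): return json.load(open(f'pics/{n}.json'))
def K(c):
    f=210/np.tan(np.radians(c['vertical_fov'])/2); return f,c['cx'],c['cy'],c['k1']
def pose(c,obs=None):
    if 'eye' in c: return R.from_euler('xyz',c['attitude']).as_matrix(),np.array(c['eye'])
    Rt=R.from_euler('xyz',obs['eef_rot']).as_matrix(); H=np.array(c['hand_eye'])
    return Rt@H[:3,:3], Rt@H[:3,3]+np.array(obs['ee_pos'])
def pix2w(c,uv,z,obs=None):
    f,cx,cy,k=K(c); Rm,e=pose(c,obs); out=[]
    for u,v in np.atleast_2d(uv):
        d=np.array([(u-cx)/f,(v-cy)/f]); s=d.copy()
        for _ in range(30): s=d/(1+k*(s@s))
        r=Rm@np.array([s[0],s[1],1]); out.append(e+r*(z-e[2])/r[2])
    return np.array(out)
def w2pix(c,P,obs=None):
    f,cx,cy,k=K(c); Rm,e=pose(c,obs); p=(np.atleast_2d(P)-e)@Rm
    s=p[:,:2]/p[:,2:]; s=s*(1+k*(s**2).sum(1))[:,None]
    return s*f+[cx,cy]
E
python3 - <<'E'
from h import *
np.set_printoptions(precision=4,suppress=True)
t=calib('top0');s=calib('scene0')
def T(l,z,x0=300,y0=190,k=6): 
    l=(np.array(l)+.5)/k-.5+[x0,y0]; return pix2w(t,l,z)
def S(l,z): 
    l=(np.array(l)+.5)/6-.5+[140,190]; return pix2w(s,l,z)
print('scr T',T([(67,239),(537,80),(622,293)],.012)); print('scr S',S([(90,328),(195,493),(645,237)],.012))
print('btn',T([(534,194)],.048),S([(190,330)],.048))
print('flange',T([(353,258)],.058),S([(358,225)],.058))
print('bar',T([(340,195),(378,180),(410,285),(372,298)],.088), T([(375,240)],.088))
print('barS',S([(309,155),(342,140),(385,205),(354,222)],.088))
print('gear',T([(95,280),(190,243),(236,372),(140,404)],.054))
D=lambda l,z:T(l,z,90,120,3.5)
print('drawer floor',D([(187,522),(433,515)],.018)); print('sides top',D([(172,311),(452,311),(160,522),(447,525)],.048))
print('front top',D([(145,530),(452,530),(145,541),(450,542)],.058))
print('chest',D([(150,33),(482,33),(475,310),(131,305)],.075))
E
```

```text
scr T [[ 0.5237 -0.0902  0.012 ]
 [ 0.5934 -0.2995  0.012 ]
 [ 0.4983 -0.3309  0.012 ]]
scr S [[ 0.4971 -0.3291  0.012 ]
 [ 0.5922 -0.2974  0.012 ]
 [ 0.523  -0.0878  0.012 ]]
btn [[ 0.5363 -0.2854  0.048 ]] [[ 0.5376 -0.2842  0.048 ]]
flange [[ 0.508  -0.2058  0.058 ]] [[ 0.5131 -0.208   0.058 ]]
bar [[ 0.5297 -0.1957  0.088 ]
 [ 0.5358 -0.2115  0.088 ]
 [ 0.4926 -0.2224  0.088 ]
 [ 0.4874 -0.2068  0.088 ]] [[ 0.5111 -0.2091  0.088 ]]
barS [[ 0.4943 -0.2205  0.088 ]
 [ 0.4905 -0.206   0.088 ]
 [ 0.5295 -0.1953  0.088 ]
 [ 0.5342 -0.209   0.088 ]]
gear [[ 0.5    -0.0982  0.054 ]
 [ 0.5154 -0.1385  0.054 ]
 [ 0.461  -0.1559  0.054 ]
 [ 0.4479 -0.1156  0.054 ]]
drawer floor [[0.4235 0.3441 0.018 ]
 [0.4273 0.1631 0.018 ]]
sides top [[0.5758 0.3537 0.048 ]
 [0.5743 0.1478 0.048 ]
 [0.4219 0.3534 0.048 ]
 [0.4184 0.1482 0.048 ]]
front top [[0.4158 0.3602 0.058 ]
 [0.4143 0.1431 0.058 ]
 [0.4081 0.3597 0.058 ]
 [0.406  0.1443 0.058 ]]
chest [[0.7812 0.3723 0.075 ]
 [0.7792 0.1256 0.075 ]
 [0.5694 0.1273 0.075 ]
 [0.5749 0.3738 0.075 ]]
```

Both cameras agree: winder centre about (0.5105, -0.209), yaw about 18.4°, button about (0.536, -0.285). Moving over the button while turning the wrist to the grasp yaw.

Request:
jog_arm(moves=[[[12,-31,0],[0,0,-1.1],40],[[24,-62,0],[0,0,-2.2],20],[[36,-94,0],[0,0,-3.3],0],[[48,-125,0],[0,0,-4.5],0],[[60,-156,0],[0,0,-5.6],0]], squeeze=10)

```text
time_s: 0.57
ee_pos: [0.2982, 0.3382, 0.2052]
eef_rot: [-3.141, 0.0, 2.2]
force: [0.4, 1.0, -0.6]
grip_width: 0.0641
```

Request:
jog_arm(moves=[[[12,-31,0],[0,0,-1.1],0],[[24,-62,0],[0,0,-2.2],0],[[36,-94,0],[0,0,-3.3],0],[[48,-125,0],[0,0,-4.5],0],[[60,-156,0],[0,0,-5.6],0]])

```text
time_s: 0.98
ee_pos: [0.3582, 0.1822, 0.2055]
eef_rot: [3.142, -0.0, 1.711]
force: [0.4, 0.6, -0.0]
grip_width: 0.0305
```

Request:
jog_arm(moves=[[[12,-31,0],[0,0,-1.1],0],[[24,-62,0],[0,0,-2.2],0],[[36,-94,0],[0,0,-3.3],0],[[48,-125,0],[0,0,-4.5],0],[[60,-156,0],[0,0,-5.6],0]])

```text
time_s: 1.4
ee_pos: [0.4183, 0.026, 0.2055]
eef_rot: [3.141, -0.0, 1.222]
force: [0.0, 0.9, 0.2]
grip_width: 0.0009
```

Request:
jog_arm(moves=[[[12,-31,0],[0,0,-1.1],0],[[24,-62,0],[0,0,-2.2],0],[[36,-94,0],[0,0,-3.3],0],[[48,-125,0],[0,0,-4.5],0],[[60,-156,0],[0,0,-5.6],0]])

```text
time_s: 1.82
ee_pos: [0.4783, -0.13, 0.2053]
eef_rot: [-3.141, 0.0, 0.733]
force: [0.9, 0.7, 0.4]
grip_width: 0.0003
```

Request:
jog_arm(moves=[[[12,-31,0],[0,0,-1.1],0],[[24,-62,0],[0,0,-2.2],0],[[36,-94,0],[0,0,-3.3],0],[[48,-125,0],[0,0,-4.3],0],[[58,-155,0],[0,0,-5.1],0]])

```text
time_s: 2.23
ee_pos: [0.5364, -0.285, 0.205]
eef_rot: [-3.141, 0.0, 0.289]
force: [-0.0, 0.6, 0.1]
grip_width: 0.0002
```

```bash
cat >> h.py <<'E'
def snap(n):
    o=ctrl.get_obs(); c=eyes.camera('wrist'); f=c.pop('frame'); save(n+'.png',f); np.save('pics/'+n+'.npy',f)
    json.dump([{k:np.array(v).tolist() for k,v in c.items()},{k:np.array(v).tolist() for k,v in o.items()}],open('pics/'+n+'.json','w'))
    print({k:np.round(o[k],4).tolist() for k in ('time_s','ee_pos','eef_rot','force','moment','grip_width','qpos')})
E
python3 -c "
from h import *
snap('w1')"
```

```text
{'time_s': 2.2333, 'ee_pos': [0.5364, -0.285, 0.205], 'eef_rot': [-3.1412, 0.0003, 0.2891], 'force': [-0.0296, 0.6068, 0.1254], 'moment': [0.0172, 0.0994, 0.0064], 'grip_width': 0.0002, 'qpos': [-0.5486, 0.4296, 1.3464, 0.0, 1.3661, 0.7331]}
```

View pics/w1.png

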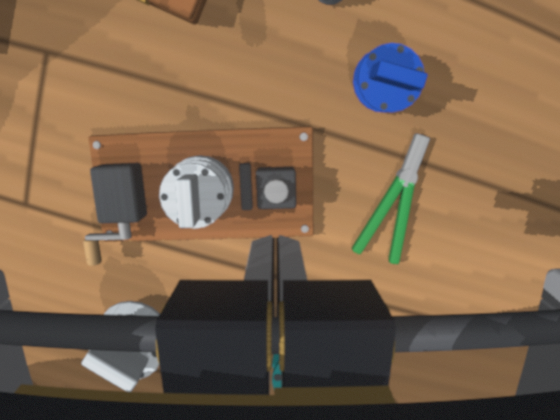

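Wrist view: button top at (276,190), spool bar top around (189,200), screws at (97,146), (304,137), (305,229).

```bash
python3 - <<'E'
from h import *
np.set_printoptions(precision=4,suppress=True)
f=np.load('pics/w1.npy'); save('w1c.png',cv2.resize(f[120:250,80:320],None,fx=3.3,fy=3.3,interpolation=cv2.INTER_CUBIC))
c,o=json.load(open('pics/w1.json'))
print(pix2w(c,[(97,146),(304,137),(305,229)],.012,o),pix2w(c,(276,190),.048,o))
E
```

```text
[[ 0.523  -0.0883  0.012 ]
 [ 0.5932 -0.2975  0.012 ]
 [ 0.4979 -0.329   0.012 ]] [[ 0.5382 -0.2835  0.048 ]]
```

View pics/w1c.png

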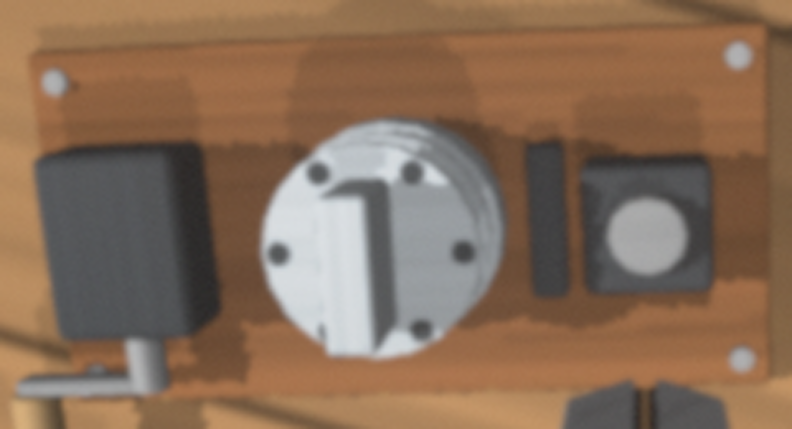

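```bash
python3 - <<'E'
from h import *
np.set_printoptions(precision=4,suppress=True)
c,o=json.load(open('pics/w1.json'))
q=lambda l:(np.array(l)+.5)/3.3-.5+[80,120]
b=pix2w(c,q([(320,195),(363,192),(372,353),(327,357)]),.088,o); print(b,b.mean(0))
d=b[0]+b[1]-b[2]-b[3]; print(np.degrees(np.arctan2(d[1],d[0])))
print(pix2w(c,q([(647,236)]),.048,o))
E
```

```text
[[ 0.5315 -0.1968  0.088 ]
 [ 0.5355 -0.2075  0.088 ]
 [ 0.4936 -0.2197  0.088 ]
 [ 0.489  -0.2083  0.088 ]] [ 0.5124 -0.2081  0.088 ]
15.664165427091687
[[ 0.537  -0.2836  0.048 ]]
```

Request:
jog_arm(moves=[[[0,1,-30],[0,0,0],0],[[0,1,-65],[0,0,0],0],[[0,1,-100],[0,0,0],0],[[0,1,-135],[0,0,0],0],[[0,1,-150],[0,0,0],0]])

```text
time_s: 2.7
ee_pos: [0.5342, -0.2811, 0.0505]
eef_rot: [-3.137, 0.004, 0.294]
force: [-1.2, 0.2, -0.1]
grip_width: 0.0005
```

Request:
jog_arm(moves=[[[0,0,-2],[0,0,0],0],[[0,0,-4],[0,0,0],0],[[0,0,-6],[0,0,0],0],[[0,0,-7],[0,0,0],0],[[0,0,-8],[0,0,0],0]])

```text
time_s: 3.12
ee_pos: [0.5367, -0.2825, 0.0487]
eef_rot: [3.14, -0.001, 0.294]
force: [-0.4, 0.1, -0.3]
grip_width: 0.0002
```

Request:
jog_arm(moves=[[[0,-1,0],[0,0,0],0],[[0,-1,-1],[0,0,0],0],[[0,-1,-1],[0,0,0],0],[[0,-1,-2],[0,0,0],0],[[0,-1,-2],[0,0,0],0]])

```text
time_s: 3.53
ee_pos: [0.5365, -0.2834, 0.0457]
eef_rot: [3.141, -0.001, 0.294]
force: [1.6, 0.8, 4.9]
grip_width: 0.0006
```

Request:
jog_arm(moves=[[[0,0,-0.5],[0,0,0],0],[[0,0,-1],[0,0,0],0],[[0,0,-1.5],[0,0,0],0],[[0,0,-2],[0,0,0],0],[[0,0,-2],[0,0,0],0]])

```text
time_s: 3.95
ee_pos: [0.5363, -0.2833, 0.0435]
eef_rot: [3.141, -0.0, 0.294]
force: [2.7, -0.6, 3.5]
grip_width: 0.0005
```

Pressing with about 4 N, as expected. I'll go in small steps to the end stop.

Request:
jog_arm(moves=[[[0,0,-0.5],[0,0,0],0],[[0,0,-0.5],[0,0,0],0],[[0,0,-1],[0,0,0],0],[[0,0,-1],[0,0,0],0]])

```text
time_s: 4.28
ee_pos: [0.5362, -0.2833, 0.0424]
eef_rot: [3.141, -0.0, 0.294]
force: [3.7, -0.7, 3.1]
grip_width: 0.0005
```

Request:
jog_arm(moves=[[[0,0,-0.3],[0,0,0],0],[[0,0,-0.3],[0,0,0],0],[[0,0,-0.3],[0,0,0],0]])

```text
time_s: 4.53
ee_pos: [0.5361, -0.2833, 0.0423]
eef_rot: [3.141, -0.0, 0.294]
force: [3.1, 0.3, 4.7]
grip_width: 0.0003
```

Request:
jog_arm(moves=[[[0,0,-0.4],[0,0,0],0],[[0,0,-0.4],[0,0,0],0],[[0,0,-0.8],[0,0,0],0],[[0,0,-0.8],[0,0,0],0]])

```text
time_s: 4.87
ee_pos: [0.5362, -0.2833, 0.0422]
eef_rot: [3.141, -0.0, 0.294]
force: [-1.3, 1.8, 11.6]
grip_width: 0.0009
```

Request:
jog_arm(moves=[[[0,0,30],[0,0,0],0],[[0,0,65],[0,0,0],20],[[0,0,85],[0,0,0],46],[[-13,37,85],[0,0,0],46],[[-25,75,85],[0,0,-0.2],46]])

```text
time_s: 5.28
ee_pos: [0.5102, -0.2084, 0.1265]
eef_rot: [3.141, 0.0, 0.274]
force: [1.5, 1.5, -0.3]
grip_width: 0.0235
```

Request:
jog_arm(moves=[[[0,0,0],[0,0,0],46],[[0,0,0],[0,0,0],46],[[0,0,0],[0,0,0],46]])

```text
time_s: 5.53
ee_pos: [0.511, -0.2085, 0.1261]
eef_rot: [-3.141, 0.001, 0.277]
force: [0.7, -0.3, -0.1]
grip_width: 0.0436
```

```bash
python3 -c "
from h import *
snap('w2')
c=eyes.camera('scene')
save('s2.png',cv2.resize(c['frame'][150:290,100:280],None,fx=4,fy=4,interpolation=cv2.INTER_CUBIC))"
```

```text
{'time_s': 5.5333, 'ee_pos': [0.511, -0.2085, 0.1261], 'eef_rot': [-3.1413, 0.0008, 0.277], 'force': [0.7139, -0.2801, -0.1325], 'moment': [-0.0159, 0.0944, -0.0059], 'grip_width': 0.0436, 'qpos': [-0.4536, 0.3817, 1.6047, -0.0004, 1.156, 0.8404]}
```

View pics/w2.png

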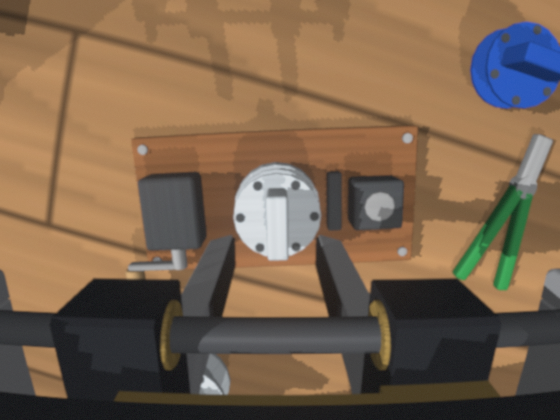

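View pics/s2.png

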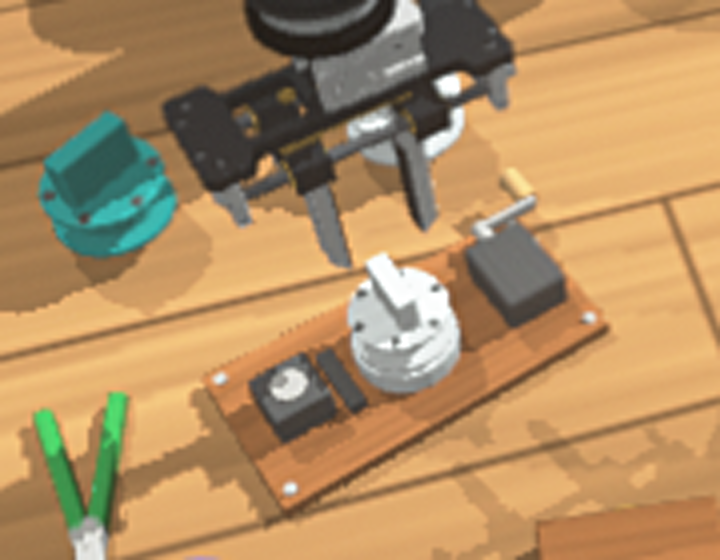

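The wrist view shows the bar at about (277,225), vertical and centred between the fingers, so the grasp is aligned. The scene view shows the button down. Descending.

Request:
jog_arm(moves=[[[0,0,-20],[0,0,0],40],[[0,0,-40],[0,0,0],40],[[0,0,-55],[0,0,0],40],[[0,0,-63],[0,0,0],40],[[0,0,-63],[0,0,0],40]], squeeze=10)

```text
time_s: 6.05
ee_pos: [0.5103, -0.2085, 0.0614]
eef_rot: [-3.139, 0.003, 0.276]
force: [-0.3, 0.8, -0.3]
grip_width: 0.0398
```

Request:
jog_arm(moves=[[[0,0,0],[0,0,0],30],[[0,0,0],[0,0,0],20],[[0,0,0],[0,0,0],16],[[0,0,0],[0,0,0],12],[[0,0,0],[0,0,0],8]])

```text
time_s: 6.47
ee_pos: [0.5115, -0.2084, 0.064]
eef_rot: [3.141, -0.001, 0.277]
force: [0.6, -1.6, 2.6]
grip_width: 0.0137
```

```bash
python3 -c "
from h import *
snap('w3')"
```

```text
{'time_s': 6.4667, 'ee_pos': [0.5115, -0.2084, 0.064], 'eef_rot': [3.1407, -0.0008, 0.2766], 'force': [0.5701, -1.5625, 2.6374], 'moment': [-0.2796, 0.1152, -0.0002], 'grip_width': 0.0137, 'qpos': [-0.4532, 0.4615, 1.6528, -0.0001, 1.0261, 0.841]}
```

Request:
jog_arm(moves=[[[0,0,0],[0,0,0],8],[[0,0,0],[0,0,0],8],[[0,0,0],[0,0,0.4],8],[[0,0,0],[0,0,0.8],8],[[0,0,0],[0,0,1.2],8]], squeeze=25)

```text
time_s: 6.93
ee_pos: [0.5115, -0.2082, 0.064]
eef_rot: [3.141, -0.001, 0.383]
force: [-0.7, 1.4, 7.0]
grip_width: 0.0136
```

```bash
python3 -c "
from h import *
snap('w4')"
```

```text
{'time_s': 6.9333, 'ee_pos': [0.5115, -0.2082, 0.064], 'eef_rot': [3.1411, -0.0007, 0.3829], 'force': [-0.6984, 1.3557, 6.9769], 'moment': [0.144, 0.3728, -0.0251], 'grip_width': 0.0136, 'qpos': [-0.4531, 0.4615, 1.6528, 0.0002, 1.0264, 0.7347]}
```

Request:
jog_arm(moves=[[[0,0,0.5],[0,0,0.7],8],[[0,0,0.5],[0,0,1.4],8],[[0,0,0.5],[0,0,2.1],8],[[0,0,0.5],[0,0,2.8],8],[[0,0,0.5],[0,0,3.5],8]])

```text
time_s: 7.4
ee_pos: [0.5111, -0.2082, 0.064]
eef_rot: [-3.141, 0.0, 0.69]
force: [-0.8, 0.1, 4.7]
grip_width: 0.0138
```

```bash
python3 -c "
from h import *
snap('w5')"
```

```text
{'time_s': 7.4, 'ee_pos': [0.5111, -0.2082, 0.064], 'eef_rot': [-3.1414, 0.0001, 0.6897], 'force': [-0.7646, 0.0797, 4.7073], 'moment': [-0.0627, 0.4329, 0.002], 'grip_width': 0.0138, 'qpos': [-0.4532, 0.4613, 1.6531, 0.0, 1.0274, 0.4279]}
```

Request:
jog_arm(moves=[[[0,0,0.3],[0,0,0.8],8],[[0,0,0.3],[0,0,1.6],8],[[0,0,0.3],[0,0,2.4],8],[[0,0,0.3],[0,0,3.2],8],[[0,0,0.3],[0,0,4],8]])

```text
time_s: 7.87
ee_pos: [0.5109, -0.2082, 0.064]
eef_rot: [-3.141, 0.0, 1.038]
force: [-1.4, -0.0, 1.5]
grip_width: 0.0138
```

```bash
python3 -c "
from h import *
snap('w6')"
```

```text
{'time_s': 7.8667, 'ee_pos': [0.5109, -0.2082, 0.064], 'eef_rot': [-3.1409, 0.0001, 1.0376], 'force': [-1.3956, -0.0398, 1.4652], 'moment': [-0.2006, 0.3781, -0.0949], 'grip_width': 0.0138, 'qpos': [-0.4533, 0.4613, 1.6531, -0.0001, 1.0279, 0.08]}
```

View pics/w6.png

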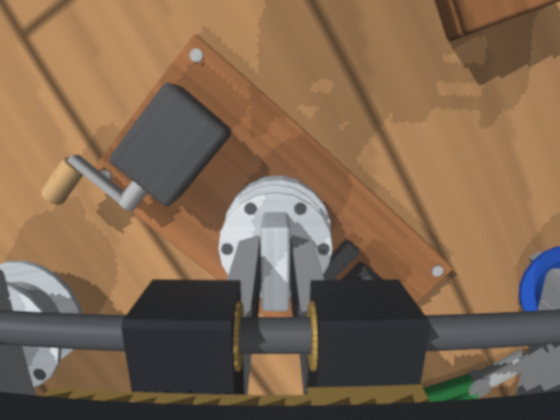

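The spool follows the grip: bar at (275,260) in the wrist view, now about 41° from the winder's x. From here, small steps while reading the moment.

Request:
jog_arm(moves=[[[0,0,0],[0,0,0.2],8],[[0,0,0],[0,0,0.4],8],[[0,0,0],[0,0,0.6],8],[[0,0,0],[0,0,0.8],8],[[0,0,0],[0,0,0.8],8]])

```text
time_s: 8.33
ee_pos: [0.5111, -0.2082, 0.064]
eef_rot: [-3.141, -0.0, 1.106]
force: [-1.2, 0.6, -0.4]
grip_width: 0.0137
```

```bash
cat > m.py <<'E'
from h import *
o=ctrl.get_obs(); print(round(o['time_s'],2),np.round(o['ee_pos'],4),'yaw',round(o['eef_rot'][2],4),'deg rel',round(np.degrees(o['eef_rot'][2])-18.3,2),'F',np.round(o['force'],1),'M',np.round(o['moment'],3),'tau6',np.round(o['tau'][5],3))
E
python3 m.py
```

```text
8.33 [ 0.5111 -0.2082  0.064 ] yaw 1.1063 deg rel 45.09 F [-1.2  0.6 -0.4] M [-0.135  0.259 -0.064] tau6 -0.374
```

Request:
jog_arm(moves=[[[0,0,0],[0,0,0.2],8],[[0,0,0],[0,0,0.4],8],[[0,0,0],[0,0,0.4],8]])

```text
time_s: 8.58
ee_pos: [0.5111, -0.2082, 0.064]
eef_rot: [-3.142, -0.0, 1.142]
force: [-0.3, -0.2, -3.2]
grip_width: 0.0135
```

```bash
python3 m.py
```

```text
8.58 [ 0.5111 -0.2082  0.064 ] yaw 1.1419 deg rel 47.12 F [-0.3 -0.2 -3.2] M [-0.08   0.144  0.021] tau6 -0.367
```

Request:
jog_arm(moves=[[[0,0,-0.3],[0,0,0.2],8],[[0,0,-0.3],[0,0,0.4],8],[[0,0,-0.3],[0,0,0.4],8]])

```text
time_s: 8.83
ee_pos: [0.5112, -0.2083, 0.064]
eef_rot: [3.141, 0.0, 1.177]
force: [-0.9, 0.2, 1.0]
grip_width: 0.0141
```

```bash
python3 m.py
```

```text
8.83 [ 0.5112 -0.2083  0.064 ] yaw 1.177 deg rel 49.14 F [-0.9  0.2  1. ] M [-0.017  0.326 -0.056] tau6 -0.4
```

Request:
jog_arm(moves=[[[0,0,0],[0,0,0.2],8],[[0,0,0],[0,0,0.4],8],[[0,0,0],[0,0,0.4],8]])

```text
time_s: 9.08
ee_pos: [0.5115, -0.2083, 0.064]
eef_rot: [3.141, -0.0, 1.212]
force: [1.3, 0.3, 0.0]
grip_width: 0.0136
```

```bash
python3 m.py
```

```text
9.08 [ 0.5115 -0.2083  0.064 ] yaw 1.2119 deg rel 51.13 F [1.3 0.3 0. ] M [-0.073 -0.321 -0.026] tau6 -0.44
```

Request:
jog_arm(moves=[[[0,0,0],[0,0,0.2],8],[[0,0,0],[0,0,0.4],8],[[0,0,0],[0,0,0.4],8]])

```text
time_s: 9.33
ee_pos: [0.5115, -0.2083, 0.064]
eef_rot: [3.141, -0.0, 1.247]
force: [4.4, -0.1, 0.6]
grip_width: 0.014
```

```bash
python3 m.py
```

```text
9.33 [ 0.5115 -0.2083  0.064 ] yaw 1.2467 deg rel 53.13 F [ 4.4 -0.1  0.6] M [-0.031 -0.831 -0.226] tau6 -0.595
```

Request:
jog_arm(moves=[[[0,0,0],[0,0,0],8]])

```text
time_s: 9.42
ee_pos: [0.5115, -0.2083, 0.064]
eef_rot: [3.141, -0.0, 1.245]
force: [5.4, -0.2, 0.3]
grip_width: 0.014
```

```bash
python3 m.py
```

```text
9.42 [ 0.5115 -0.2083  0.064 ] yaw 1.2451 deg rel 53.04 F [ 5.4 -0.2  0.3] M [-0.062 -0.976 -0.161] tau6 -0.327
```

Request:
jog_arm(moves=[[[0,0,0],[0,0,0.1],8],[[0,0,0],[0,0,0.1],8]])

```text
time_s: 9.58
ee_pos: [0.5115, -0.2083, 0.064]
eef_rot: [3.141, -0.0, 1.254]
force: [5.7, 0.4, 1.3]
grip_width: 0.0134
```

```bash
python3 m.py
```

```text
9.58 [ 0.5115 -0.2083  0.064 ] yaw 1.2544 deg rel 53.57 F [5.7 0.4 1.3] M [-0.021 -1.135 -0.285] tau6 -0.394
```

Request:
jog_arm(moves=[[[0,0,0],[0,0,0],8]])

```text
time_s: 9.67
ee_pos: [0.5114, -0.2083, 0.064]
eef_rot: [3.141, -0.0, 1.254]
force: [4.7, 0.3, -0.6]
grip_width: 0.0139
```

```bash
python3 m.py
```

```text
9.67 [ 0.5114 -0.2083  0.064 ] yaw 1.2539 deg rel 53.54 F [ 4.7  0.3 -0.6] M [ 0.004 -1.16  -0.234] tau6 -0.306
```

Request:
jog_arm(moves=[[[0,0,0],[0,0,0],8]])

```text
time_s: 9.75
ee_pos: [0.5114, -0.2083, 0.064]
eef_rot: [3.141, -0.0, 1.254]
force: [5.1, 0.4, 1.4]
grip_width: 0.0138
```

```bash
python3 m.py
```

```text
9.75 [ 0.5114 -0.2083  0.064 ] yaw 1.2538 deg rel 53.54 F [5.1 0.4 1.4] M [ 0.039 -1.146 -0.259] tau6 -0.259
```

The moment rises about 0.07 N m per 0.5°, which is the cushion's stiffness, and holds at about 0.25 N m. That is the stop. Easing back about 1.2° before lifting.

Request:
jog_arm(moves=[[[0,0,0],[0,0,-0.1],8],[[0,0,0],[0,0,-0.24],8],[[0,0,0],[0,0,-0.24],8]])

```text
time_s: 10.0
ee_pos: [0.5115, -0.2084, 0.064]
eef_rot: [3.141, 0.0, 1.232]
force: [6.0, 0.5, 0.0]
grip_width: 0.0134
```

```bash
python3 m.py
```

```text
10.0 [ 0.5115 -0.2084  0.064 ] yaw 1.2323 deg rel 52.3 F [6.  0.5 0. ] M [-0.13  -1.183 -0.083] tau6 0.159
```

Request:
jog_arm(moves=[[[0,0,1],[0,0,0],8],[[0,0,2],[0,0,0],8],[[0,0,3],[0,0,0],8],[[0,0,3],[0,0,0],8]])

```text
time_s: 10.33
ee_pos: [0.5113, -0.2084, 0.0666]
eef_rot: [3.141, 0.0, 1.233]
force: [6.9, -2.2, -5.6]
grip_width: 0.0142
```

```bash
python3 m.py
```

```text
10.33 [ 0.5113 -0.2084  0.0666] yaw 1.233 deg rel 52.35 F [ 6.9 -2.2 -5.6] M [-0.496 -1.431 -0.139] tau6 -0.125
```

Request:
jog_arm(moves=[[[0.6,-0.2,0],[0,0,0],8],[[0.6,-0.2,1],[0,0,0],8],[[0.6,-0.2,2],[0,0,0],8],[[0.6,-0.2,2],[0,0,0],8]])

```text
time_s: 10.67
ee_pos: [0.5115, -0.2085, 0.0687]
eef_rot: [-3.141, 0.0, 1.233]
force: [2.7, -1.6, -4.9]
grip_width: 0.014
```

```bash
python3 m.py; python3 -c "
from h import *
snap('w7')"
```

```text
10.67 [ 0.5115 -0.2085  0.0687] yaw 1.233 deg rel 52.35 F [ 2.7 -1.6 -4.9] M [-0.487 -0.715 -0.068] tau6 -0.1
{'time_s': 10.6667, 'ee_pos': [0.5115, -0.2085, 0.0687], 'eef_rot': [-3.141, 0.0002, 1.233], 'force': [2.7161, -1.6451, -4.9223], 'moment': [-0.4874, -0.7152, -0.0676], 'grip_width': 0.014, 'qpos': [-0.4532, 0.4558, 1.6483, -0.0003, 1.038, -0.1153]}
```

View pics/w7.png

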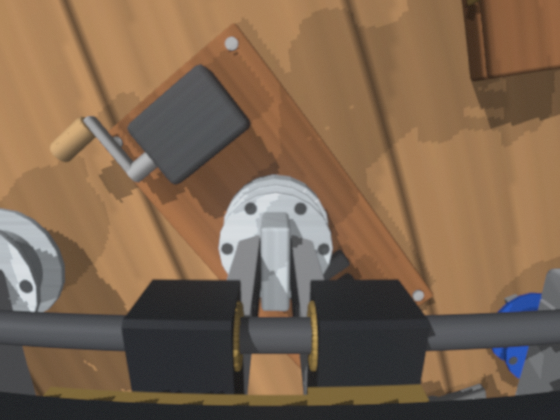

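The spool is still in the same place relative to the fingers (flange centre about (275,245)), so it is rising with the gripper. I'll keep lifting.

Request:
jog_arm(moves=[[[0.4,-0.2,2],[0,0,0],8],[[0.4,-0.2,4],[0,0,0],8],[[0.4,-0.2,6],[0,0,0],8],[[0.4,-0.2,8],[0,0,0],8],[[0.4,-0.2,8],[0,0,0],8]])

```text
time_s: 11.13
ee_pos: [0.5122, -0.2086, 0.0774]
eef_rot: [3.141, 0.0, 1.233]
force: [-0.7, 0.6, -2.4]
grip_width: 0.0137
```

Request:
jog_arm(moves=[[[0,0,4],[0,0,0],8],[[0,0,8],[0,0,0],8],[[0,0,12],[0,0,0],8],[[0,0,18],[0,0,0],8],[[0,0,18],[0,0,0],8]])

```text
time_s: 11.55
ee_pos: [0.5126, -0.2089, 0.0963]
eef_rot: [3.14, 0.0, 1.233]
force: [0.8, -0.2, -3.3]
grip_width: 0.0139
```

Lifted clear with the load at about 3 N. Raising further and carrying it to the drawer.

Request:
jog_arm(moves=[[[0,0,15],[0,0,0],8],[[0,0,32],[0,0,0],8],[[0,5,50],[0,0,0],8],[[-1,20,58],[0,0,0],8],[[-2,45,60],[0,0,0],8]])

```text
time_s: 11.97
ee_pos: [0.5105, -0.164, 0.1563]
eef_rot: [3.139, 0.0, 1.231]
force: [0.5, -0.4, -2.5]
grip_width: 0.0138
```

Request:
jog_arm(moves=[[[-1,28,0],[0,0,0],8],[[-2,58,0],[0,0,0],8],[[-4,88,0],[0,0,0],8],[[-5,118,0],[0,0,0],8],[[-6,148,0],[0,0,0],8]])

```text
time_s: 12.38
ee_pos: [0.5033, -0.0135, 0.1546]
eef_rot: [-3.141, -0.0, 1.233]
force: [0.5, 0.6, -2.4]
grip_width: 0.0138
```

Request:
jog_arm(moves=[[[-1,30,0],[0,0,0],8],[[-2,60,0],[0,0,0],8],[[-4,90,0],[0,0,0],8],[[-5,120,0],[0,0,0],8],[[-6,150,0],[0,0,0],8]])

```text
time_s: 12.8
ee_pos: [0.4971, 0.1365, 0.1546]
eef_rot: [-3.141, 0.0, 1.233]
force: [0.5, -1.3, -3.1]
grip_width: 0.0137
```

Request:
jog_arm(moves=[[[-1,30,0],[0,0,0],8],[[-2,60,0],[0,0,0],8],[[-3,90,0],[0,0,0],8],[[-4,112,0],[0,0,0],8],[[-4,119,0],[0,0,0],8]])

```text
time_s: 13.22
ee_pos: [0.4928, 0.2566, 0.1544]
eef_rot: [-3.141, -0.0, 1.236]
force: [0.9, -0.8, -2.0]
grip_width: 0.0139
```

```bash
python3 -c "
from h import *
snap('w8')
for n in('scene','top'):
    c=eyes.camera(n); f=c['frame']
    a=f[100:300,280:480] if n=='scene' else f[120:300,80:260]
    save(n+'8.png',cv2.resize(a,None,fx=3,fy=3,interpolation=cv2.INTER_CUBIC))"
```

```text
{'time_s': 13.2167, 'ee_pos': [0.4928, 0.2566, 0.1544], 'eef_rot': [-3.141, -0.0001, 1.2357], 'force': [0.8765, -0.7727, -2.0057], 'moment': [-0.0973, 0.0799, 0.0002], 'grip_width': 0.0139, 'qpos': [0.4139, 0.3585, 1.5661, 0.0005, 1.2173, 0.7488]}
```

View pics/w8.png

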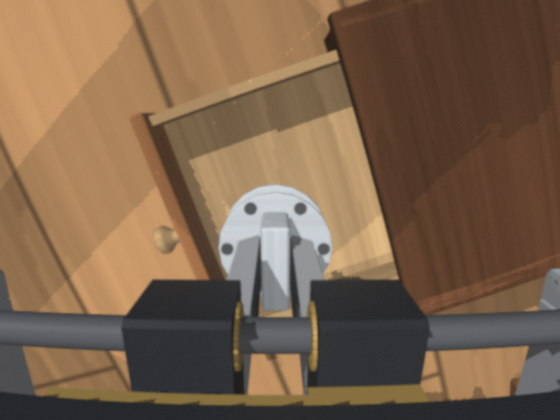

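View pics/scene8.png

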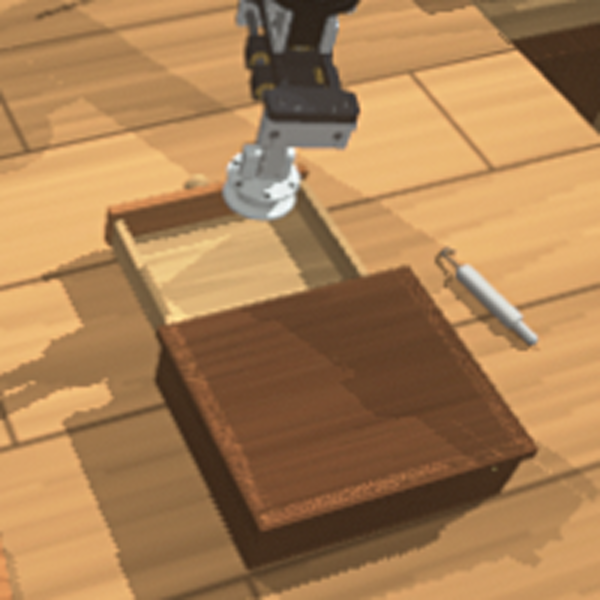

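View pics/top8.png

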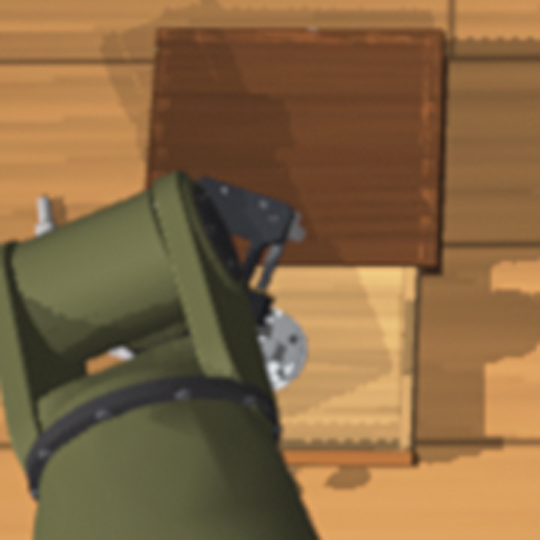

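The spool hangs over the middle of the drawer with walls clear all round (wrist view: drawer interior (160..400, 60..290), flange centred at (275,245)). Lowering; touchdown is expected at a TCP z of about 0.064.

Request:
jog_arm(moves=[[[2,-3,-20],[0,0,0],8],[[2,-3,-42],[0,0,0],8],[[2,-3,-62],[0,0,0],8],[[2,-3,-76],[0,0,0],8],[[2,-3,-80],[0,0,0],8]])

```text
time_s: 13.78
ee_pos: [0.4952, 0.2486, 0.0726]
eef_rot: [-3.139, 0.003, 1.231]
force: [0.9, -0.5, -2.7]
grip_width: 0.0136
```

Request:
jog_arm(moves=[[[0,0,-1],[0,0,0],8],[[0,0,-3],[0,0,0],8],[[0,0,-5],[0,0,0],8],[[0,0,-7],[0,0,0],8],[[0,0,-7],[0,0,0],8]])

```text
time_s: 14.2
ee_pos: [0.4962, 0.2503, 0.068]
eef_rot: [3.141, -0.0, 1.233]
force: [-0.1, 0.4, -2.6]
grip_width: 0.0137
```

Request:
jog_arm(moves=[[[0,0,-0.5],[0,0,0],8],[[0,0,-1],[0,0,0],8],[[0,0,-1.5],[0,0,0],8],[[0,0,-2],[0,0,0],8],[[0,0,-2],[0,0,0],8]])

```text
time_s: 14.62
ee_pos: [0.4961, 0.2504, 0.0658]
eef_rot: [-3.141, 0.0, 1.233]
force: [0.0, 0.4, -3.0]
grip_width: 0.0137
```

Request:
jog_arm(moves=[[[0,0,-0.5],[0,0,0],8],[[0,0,-1],[0,0,0],8],[[0,0,-1.5],[0,0,0],8],[[0,0,-1.5],[0,0,0],8]])

```text
time_s: 14.95
ee_pos: [0.4961, 0.2504, 0.0642]
eef_rot: [-3.141, 0.0, 1.233]
force: [0.1, -0.5, -2.8]
grip_width: 0.0136
```

Request:
jog_arm(moves=[[[0,0,-0.5],[0,0,0],8],[[0,0,-0.5],[0,0,0],8],[[0,0,-0.5],[0,0,0],8]])

```text
time_s: 15.2
ee_pos: [0.4962, 0.2504, 0.064]
eef_rot: [3.141, -0.0, 1.233]
force: [-0.2, 0.5, -0.2]
grip_width: 0.014
```

Touchdown at 0.064 as predicted, and the load is off the tool. Letting go.

Request:
jog_arm(moves=[[[0,0,-0.2],[0,0,0],12],[[0,0,-0.2],[0,0,0],16],[[0,0,-0.2],[0,0,0],22],[[0,0,-0.2],[0,0,0],30],[[0,0,-0.2],[0,0,0],36]], squeeze=3)

```text
time_s: 15.62
ee_pos: [0.4962, 0.2503, 0.0636]
eef_rot: [3.142, -0.0, 1.233]
force: [0.8, -0.4, 0.9]
grip_width: 0.0324
```

Request:
jog_arm(moves=[[[0,0,0],[0,0,0],36],[[0,0,0],[0,0,0],36],[[0,0,4],[0,0,0],36],[[0,0,15],[0,0,0],36],[[0,0,35],[0,0,0],36]])

```text
time_s: 16.03
ee_pos: [0.4954, 0.25, 0.0982]
eef_rot: [-3.139, 0.002, 1.233]
force: [0.4, 0.1, 0.9]
grip_width: 0.0363
```

Request:
jog_arm(moves=[[[0,0,30],[0,0,0],36],[[0,0,60],[0,0,0],36],[[0,0,90],[0,0,0],36],[[0,0,110],[0,0,0],36],[[0,0,110],[0,0,0],36]])

```text
time_s: 16.45
ee_pos: [0.4975, 0.251, 0.2144]
eef_rot: [3.136, -0.005, 1.233]
force: [0.8, 0.1, 0.6]
grip_width: 0.0363
```

```bash
python3 -c "
from h import *
snap('w9')
for n in('scene','top'):
    c=eyes.camera(n); save(n+'9.png',c['frame'])"
```

```text
{'time_s': 16.45, 'ee_pos': [0.4975, 0.251, 0.2144], 'eef_rot': [3.1358, -0.0053, 1.233], 'force': [0.7987, 0.1446, 0.5598], 'moment': [-0.0589, 0.0669, 0.0287], 'grip_width': 0.0363, 'qpos': [0.4015, 0.3044, 1.4942, 0.0, 1.3352, 0.7393]}
```

View pics/w9.png

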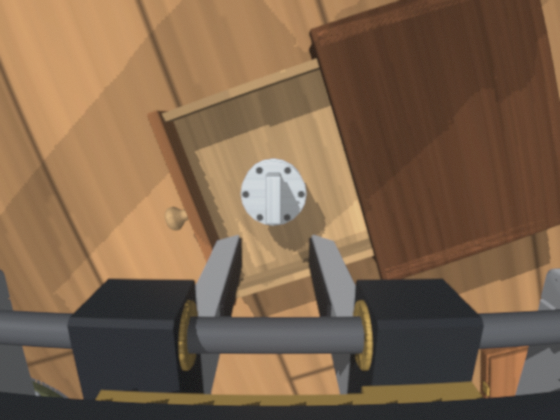

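View pics/scene9.png

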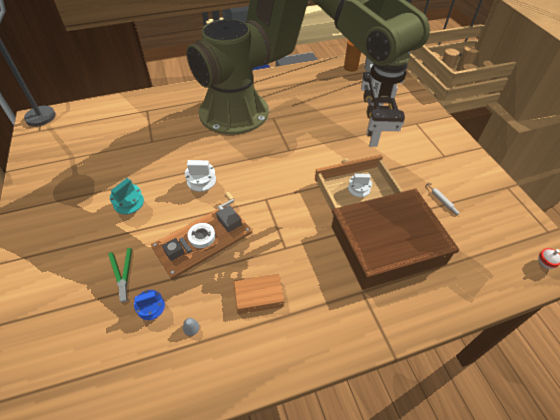

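Wrist view: the spool stands upright in the drawer at (273,192), clear of the walls. Scene view: the spool is at (360,184), the socket at (201,235) is empty, and the other tackle is at its original pixels. Handing in.

```bash
python3 -c "
from h import *
print(ctrl.hand_in())"
```

```text
the job is handed in; nothing more can be done
None
```

The spool is off the winder and standing upright on the floor of the open drawer, let go, and I handed the job in after about 16.5 s of the 72 s. The hand-in gives no verdict, so this rests on my own readings.

- **Button:** I pressed it home. The fingers stopped at 42.2 mm with about 12 N, and the button stayed down.
- **Stop:** I turned the spool anticlockwise by its bar until the moment rose and held at about 0.25 N m. That was near 53.5° from the winder's x. The cushion itself was judged only by the moment I felt.
- **Lift:** I eased back about 1.2° and lifted it straight off. There was up to 7 N of sideways force at the stop and as it started up, which went away after I shifted the tool about 1 mm.
- **Placing:** It touched down gently at the predicted height, near the middle of the drawer floor.
- **Last checks:** In the pictures the spool is upright and clear of the drawer walls. The drawer is still open, the socket is empty and the other tackle looks unmoved. The gripper is well above everything, with no force on it. No check failed. The only disagreement was 1–3 mm between cameras (5 mm at the spool's flange), and it did not affect the grasp.

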